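# Clamp a beam offcut with a reversing ratchet

## Robot

A 6-joint arm with a two-finger parallel gripper is mounted at the origin on the work surface. World frame = base frame: x ahead of the robot, y to its left, z up, the work surface at z = 0. Lengths are in mm, angles in degrees, forces in N, time in s.
With the tool pointing down it reaches from about 325 to 925 mm from the base axis. Payload 3.1 kg.
Tool frame: the origin (TCP) lies at the very end of the fingers, on their centre line; the grasp point (between the pads) lies grasp_offset behind it (grasp_offset is the distance from the TCP to the grasp point, in mm); z points along the fingers, x is the direction in which the jaws open and shut, and the axes are right-handed (so a half turn about z gives the same grasp; the last joint's range is limited). The gripper opens to 85 mm and grips with 20 to 120 N. Pads are 22 mm wide; open, the fingers measure 114 mm over their backs; the gripper's body (76 mm by 85 mm) begins 54 mm behind the grasp point. The pads swing forward as they close: fully open they stand 13 mm farther back than shut.
Start: joints at [64.274, 12.427, 92.441, -0, 75.132, -6.429], TCP at [206.525, 589.904, 231.3] pointing down, gripper open.
Joint ranges: [-157.48, 157.48], [-44.54, 120.13], [17.64, 146.25], [-64.5, 244.5], [7.68, 150.69], [-147.95, 147.95]. Speed limits (degrees/s): [159.86, 159.86, 180, 180, 180, 180].

## Interface

Orientations are given as [roll, pitch, yaw] about the fixed x, y, z axes, in that order (R = Rz(yaw) Ry(pitch) Rx(roll)).
In Python, from station import * gives the robot as it stands. Calls block until the motion is done:
- goto(position, orientation): joint-space move of the TCP to a pose.
- move_l(position, attitude=None, speed=150): straight line of the TCP; attitude=None keeps the orientation; speed is the mean speed in mm/s.
- move_j(angles): joint-space move.
- grip(opening, squeeze=None): finger opening in mm; squeeze is the grip in N (None keeps the last); returns when the fingers have stopped.
- wait(seconds).
- solve_ik(position, orientation): joint angles nearest the present ones, or None.
- get_obs(): the state.
- get_image(name): name is "side" or "top"; returns the picture (400x640x3 uint8, red, green, blue); there is no depth.
- get_calibration(name): a dict with "fx", "fy", "cx", "cy" (pixels), "D" ([k1, k2, p1, p2, k3] as OpenCV has them; the pictures are not rectified), "R" (3x3) and "t" (3): a world point X has camera coordinates R X + t. Camera axes: x right, y down, z forward; pixel columns grow to the right and rows downward; lengths in mm; the calibration is good to about 2 mm. A picture is of the moment at which its call begins. get_calibration takes no time and is no camera call.
A pose or a line that the arm cannot do raises Unreachable and nothing moves.
- sign_off(): hands the job in, once; it reports no verdict.
Trained networks look in the newest picture that a camera, given by its name, has taken for a name from the list of things; names that differ only in an ending like _2 or _b are one class to them, and where a whole thing is asked for, a point or a joint stands for the part that bears it (a point fixed in the world has none). Each returns a list of dicts, best first, with "score" (0 to 1); they miss things now and then, are a little off and sometimes report something else, mostly with a low value. They report only what shows in the picture. A call takes as long as a camera call. They do not tell look-alikes from the thing itself.
- spot_in(name, camera): "extent" ([centre column, centre row, width, height] in pixels, round what is visible of it).
- regions_of(name, camera): "region" (400x640 bool, what is visible of it) and "extent" ([centre column, centre row, width, height] in pixels, round what is visible of it).
The state is a dict: "t": time; "joint_pos": joint angles; "qvel": joint speeds; "effort": joint torques, N m; "tcp_pos": TCP position; "ee_rot": TCP orientation; "wrist_force": force on the tool from outside, world axes, zero at the start; "moment": the same for the moment, N m; "grip_width": finger opening in mm.
Only numpy, scipy, OpenCV 4.12 (cv2) and the standard library are available. Lean on these libraries where they do the work, as an engineer would, in place of code of your own. Each camera call takes 0.05 s, during which the arm holds its last target. There are 200 camera calls.

## Task

The hollow white beam offcut lies loose in the drilling jig and the ratchet wrench on the jig's spindle is still set to undo. Flip the wrench's direction lever to tighten, check it by drawing the handle back close to its rear stop (it must click round freely while the clamp arm stays where it is), then work the handle clockwise, with more strokes if needed, until the pad holds the offcut firmly and square against the fence. Move the clamp only by the wrench, do not crush the thin-walled offcut, leave the things round the jig alone, and let go.

Things in the scene. Friction and masses are not known exactly. Their poses are not given: they have to be found in the camera images.
- jig: Grey base plate 245 x 215 x 12 mm, fixed. Origin on the table on the vertical spindle axis, z up; plate x -95..150, y -115..100 mm. The wrench handle points roughly along +y. Fence on the -y side: inner face y = -66, x 5..135, top 42 mm up. The handle swings 0.6 rad either way of +y: rear stop anticlockwise from above (towards -x), front stop clockwise (towards +x).
- wrench: Steel ratchet wrench, captive on the spindle. Origin on the spindle axis 74 mm above the table; x out along the handle, z up. Head 72 mm diameter, running to x = 55 mm with width 46; 62 to 86 mm above the table. Shaft 16 wide, 14 thick. Black rubber grip, 22 mm diameter, x 120..205. Tightens clockwise seen from above.
- grip (a point): Middle of the rubber grip, 160 mm from the spindle axis, 74 mm up. Forces here, while moving slowly (they ease once the hand stops): free-wheeling 2 to 4 N, a click every 0.45 rad; driving runs free up to 0.45 rad until a tooth catches, then takes about 8 N with the clamp unloaded, 14 N with the offcut firmly held (under 11 N: not firm yet; over 20 N: crushed).
- lever (a joint): Direction lever on the head, rad; vertical hinge 38 mm out along the handle. -0.3 (tab on the wrench's +y side): drives anticlockwise, undoes. +0.3 (tab on its -y side, lever turned clockwise from above): drives clockwise, tightens. Snaps over centre to the nearer side; a tooth in the way leaves it 0.1 to 0.3 to that side. Flips at 1 to 2.5 N on the tab. Starts on undo.
- lever_tip (a point): Middle of the lever's upright tab: dark steel, 12 mm long, 8 mm wide, 88 to 111 mm above the table (the head's top is at 86 mm); this point is 101 mm up, 34 mm from the lever's hinge and up to 10 mm either side of the wrench's x axis at the ends of its travel.
- clamp_arm: Steel arm below the wrench head, turning with the spindle (stiff, stays where left). Origin on the spindle axis, 12 mm above the table; x out along the arm, 72 mm long, 16 mm wide, 20 to 36 mm above the table. Its end carries the sprung pad on its -y side. Closes clockwise; starts 0.45 to 0.75 rad open.
- pad_face (a point): Centre of the face of the round black rubber pad (15 mm diameter) at the arm's end, 28 mm above the table, sprung at 5 N per mm. A slow push of 14 N at the middle of the grip gives about 14 N here, which stays when the handle is let go. Firm is over 6 N; over 35 N crushes the offcut.
- beam: The work: hollow thin-walled white rack-beam offcut, 110 long x 36 wide x 30 mm high, loose on the jig plate; origin at the centre of its underside, 12 mm above the table; x along its length, nearly parallel to jig x. Lies 2 to 6 mm off the fence; against the fence its centre is at jig y = -48 mm.
- bolt_bin: Bystander: small red bin with bolts, 130 x 100 x 60 mm, origin at its underside.
- socket: Bystander: steel socket standing upright, 28 mm diameter, 38 mm high, origin at its underside.
- carton: Bystander: small cardboard box, 90 x 70 x 50 mm, origin at its underside.
- stop_rear (a point): Top of the handle's rear stop pin: upright steel, 12 mm diameter, top 86 mm above the table, at jig x -65, y 75 mm. Its twin, the front stop, is at jig x +65, y 75 mm.
Not all that is in view belongs to the job. There is more than one size of the beam; the job needs the largest.

How it is judged:
By the outcome, as a careful person would: the job done as asked, in the order asked, and still so for the second after the job is handed in, with the robot touching nothing.
It also fails if it takes over 72 s, if anything falls off the work surface, if the arm or the gripper's body presses on something with over 40 N, if the wrist force passes 120 N, or if a joint passes its speed limit or range.

## Working session

There is one attempt and no reset: what is moved stays moved. The work goes in short steps, each a Python script; the robot and the scene stay as the last script left them, time stands still between calls to the robot, and variables do not carry over. Pictures are saved under pics/ and viewed, about 8 in all and at most 12, crops included, and the job is handed in when it is done.

```bash
mkdir -p pics; ls
python3 - <<'E'
from station import *
import cv2
for c in ("top","side"):
    im=get_image(c); cv2.imwrite(f"pics/{c}0.png",im[:,:,::-1])
    k=get_calibration(c); print(c,{a:(k[a].tolist() if hasattr(k[a],'tolist') else k[a]) for a in k})
    for n in ("jig","wrench","lever_tip","clamp_arm","beam","bolt_bin","socket","carton","stop_rear","grip","pad_face"):
        try: print(n,[(round(float(d["score"]),2),[round(float(v)) for v in d["extent"]]) for d in spot_in(n,c)[:4]])
        except Exception as e: print(n,e)
print(get_obs())
E
```

```text
pics
top {'fx': 369.82164925780705, 'fy': 369.82164925780705, 'cx': 328.0777660704461, 'cy': 200.92472885249552, 'D': [-0.07723386499076226, 0.0, 0.0, 0.0, 0.0], 'R': [[0.009550695901583427, -0.9996065701823262, -0.026372126499800697], [-0.9962777871339819, -0.007252763175639895, -0.08589510049900749], [0.08567003601733805, 0.027094321815540886, -0.995955090681374]], 't': [-13.44909939641675, 603.697934361824, 1054.0826150217233]}
jig [(0.86, [356, 204, 123, 97])]
wrench [(0.57, [336, 207, 87, 30])]
lever_tip [(0.38, [349, 208, 18, 2])]
clamp_arm [(0.59, [367, 189, 16, 18])]
beam [(0.75, [381, 126, 21, 22]), (0.73, [388, 196, 24, 38]), (0.51, [442, 170, 14, 29])]
bolt_bin [(0.63, [477, 220, 50, 51])]
socket [(0.6, [406, 284, 11, 13]), (0.58, [356, 202, 129, 98])]
carton [(0.91, [198, 192, 34, 32])]
stop_rear [(0.89, [356, 203, 126, 101])]
grip [(0.69, [338, 210, 88, 30])]
pad_face []
side {'fx': 509.3797917750206, 'fy': 509.3797917750206, 'cx': 321.4557670376356, 'cy': 195.1844075814176, 'D': [-0.1089184147325196, 0.0, 0.0, 0.0, 0.0], 'R': [[0.9992821691386907, -0.03427203527938155, 
[... 629 characters left out ...]
06, 31, 56])]
pad_face [(0.42, [340, 239, 10, 10])]
{'t': 1.2, 'joint_pos': array([ 6.42724410e+01,  1.24271018e+01,  9.24409077e+01, -4.34672286e-04,
        7.51329298e+01, -6.43018699e+00]), 'qvel': array([0.01432508, 0.09695705, 0.03347488, 0.16622875, 0.04041274,
       0.07421065]), 'effort': array([-8.24168965e-04, -3.96899915e+01, -3.04246867e+01, -3.10754476e-04,
        8.72327091e-04,  1.42063735e-05]), 'tcp_pos': array([206.54531539, 589.89254699, 231.30501831]), 'ee_rot': array([1.79999688e+02, 9.80465394e-04, 7.07027395e+01]), 'wrist_force': array([ 0.1016982 ,  0.18144335, -0.86567602]), 'moment': array([-0.00696091,  0.01880997, -0.0134245 ]), 'grip_width': 85.15038323241748}
```

Run:
```python
import cv2,numpy as np
a=cv2.imread("pics/top0.png");b=cv2.imread("pics/side0.png")
cv2.imwrite("pics/v1.png",cv2.resize(a[130:280,270:470],(800,600),interpolation=cv2.INTER_CUBIC))
cv2.imwrite("pics/v2.png",cv2.resize(b[165:315,240:440],(800,600),interpolation=cv2.INTER_CUBIC))
```

```text
(no output)
```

View pics/v1.png

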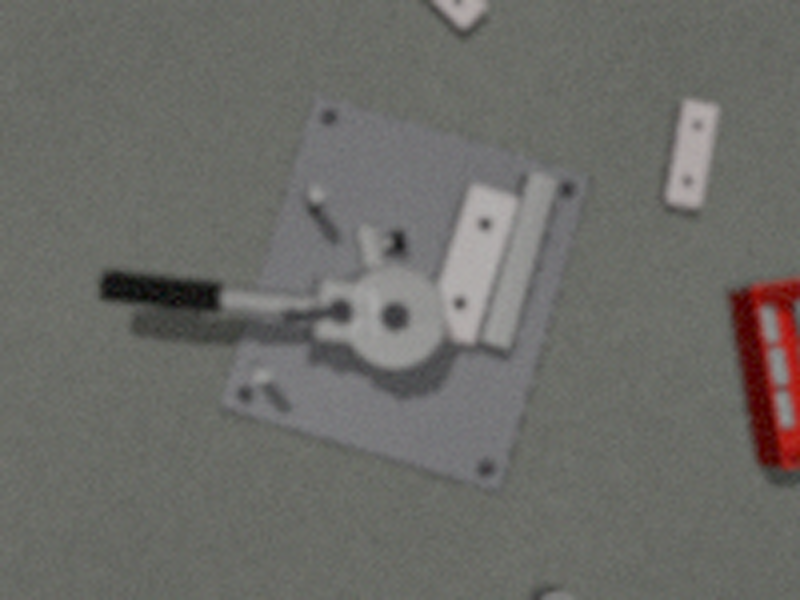

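View pics/v2.png

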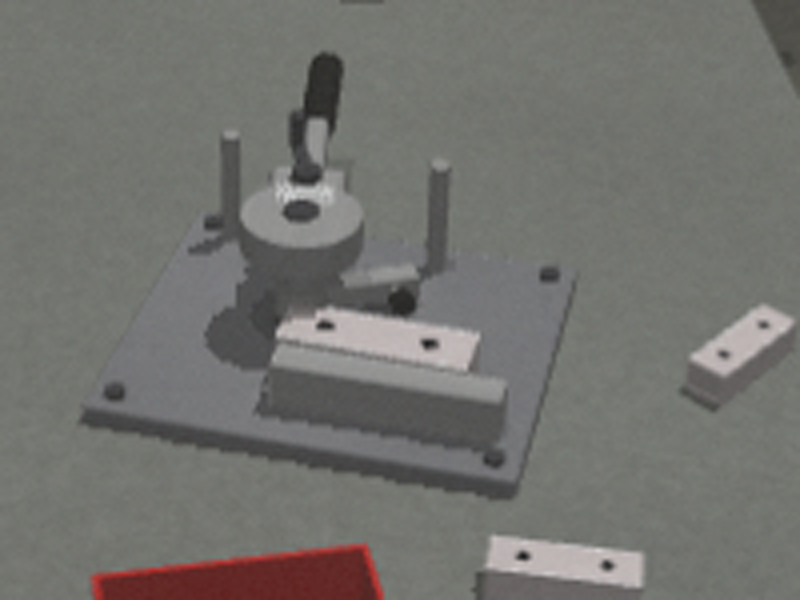

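The top view shows the jig turned slightly, the wrench head at about (396,318) in the crop, the handle running left to (102,285), the stops at (316,192) and (263,375), and the lever tab near (290,316). The tab is on the handle's lower side, which is undo. The largest beam is the one in the jig. Next I'll fit the poses.

```bash
cat > h.py <<'E'
from station import *
import cv2,numpy as np
from scipy.optimize import least_squares
def proj(c,X):
    k=get_calibration(c);K=np.array([[k["fx"],0,k["cx"]],[0,k["fy"],k["cy"]],[0,0,1.]])
    return cv2.projectPoints(np.array(X,float).reshape(-1,1,3),cv2.Rodrigues(np.array(k["R"]))[0],np.array(k["t"]),K,np.array(k["D"]))[0].reshape(-1,2)
def rz(a): c,s=np.cos(a),np.sin(a); return np.array([[c,-s],[s,c]])
E
python3 - <<'E'
from h import *
off={"top":(270,130),"side":(240,165)}
px=lambda c,u:((np.array(u)+.5)/4-.5)+off[c]
C=[(150,100,12),(150,-115,12),(-95,-115,12),(-95,100,12)]
S=[(-65,75,86),(65,75,86),(0,0,86)]
obs={"top":[(C[0],(318,98)),(C[1],(588,180)),(C[2],(500,490)),(C[3],(223,408)),(S[0],(263,375)),(S[1],(316,192)),(S[2],(396,317))],
"side":[(C[0],(577,272)),(C[1],(517,485)),(C[2],(82,410)),(S[0],(231,134)),(S[1],(440,163)),(S[2],(301,210))]}
ge={"top":(102,285),"side":(326,58)}
def world(p,q): q=np.array(q,float).copy(); q[:2]=rz(p[2])@q[:2]+p[:2]; return q
def res(p):
    r=[]
    for c in obs:
        r+=list((proj(c,[world(p,o[0]) for o in obs[c]])-[px(c,o[1]) for o in obs[c]]).ravel())
        r+=list((proj(c,[world(p,(-205*np.sin(p[3]),205*np.cos(p[3]),74))])-px(c,ge[c])).ravel())
    return np.array(r)
f=least_squares(res,[600,0,-.2,0],loss="soft_l1",x_scale=[10,10,.1,.1]);p=f.x
print(p,np.degrees(p[2:])); print(res(p).reshape(-1,2).round(1).tolist())
# lever tip for both sides, in both views (crop px)
for s in(-.3,.3):
    q=np.array([38,0])+34*np.array([np.cos(-s),np.sin(-s)])
    w=rz(p[3]+np.pi/2)@q
    for c in obs: print(s,c,((proj(c,[world(p,(*w,101))])-off[c]+.5)*4-.5).round(),world(p,(*w,101)).round(1))
import json;json.dump(list(p),open("pose.json","w"))
E
```

```text
[ 5.78836618e+02 -1.21349845e+02 -2.86910037e-01  1.84627850e-01] [-16.43873423  10.57839658]
[[-0.6, -1.7], [1.2, -1.6], [0.3, 0.4], [-0.8, -0.6], [0.2, -0.3], [0.5, 0.5], [-0.1, -0.5], [-0.0, -0.2], [-0.2, -1.2], [-0.2, -0.7], [-0.6, -1.0], [-0.3, 0.2], [-0.4, 0.4], [-0.1, 0.6], [-0.3, 1.9]]
-0.3 top [[292. 317.]] [576.  -50.2 101. ]
-0.3 side [[293. 129.]] [576.  -50.2 101. ]
0.3 top [[295. 288.]] [596.  -52.3 101. ]
0.3 side [[327. 130.]] [596.  -52.3 101. ]
```

The fit is good, to about 1 px: jig at (579,-121), yaw -16.4°, handle +10.6° towards the rear, and the lever prediction matches the picture. Next I'll flip the lever, pushing from its +y side with the fingers closed.

```bash
cat >> h.py <<'E'
import json
P=np.array(json.load(open("pose.json")))
def W(phi,x,y):  # wrench-frame point -> world xy
    return rz(P[2]+phi+np.pi/2)@[x,y]+P[:2]
def hdir(phi): return np.degrees(P[2]+phi)+90
def F(phi):  # tangential force on tool, + = along wrench +y (resisting clockwise)
    return np.asarray(get_obs()["wrist_force"])[:2]@(rz(P[2]+phi+np.pi/2)@[0,1.])
E
python3 - <<'E'
from h import *
ph=P[3]; yaw=hdir(ph); o=[180,0,yaw]; g=lambda y,z:[*W(ph,72,y),z]
print("go",grasp_offset if 'grasp_offset' in globals() else None, get_obs().keys())
grip(0)
goto(g(42,180),o); move_l(g(42,94)); print(get_obs()["t"],get_obs()["tcp_pos"].round(1),g(42,94))
f0=F(ph); print("f0",f0)
move_l(g(28,94),speed=60)
for y in np.arange(26,8,-2):
    move_l(g(y,94),speed=40); f=F(ph)-f0; print(y,round(f,2),round(get_obs()["t"],2))
    if f>7: break
im=get_image("top");cv2.imwrite("pics/top1.png",im[:,:,::-1])
im=get_image("side");cv2.imwrite("pics/side1.png",im[:,:,::-1])
E
```

```text
go 18.700000000000003 dict_keys(['t', 'joint_pos', 'qvel', 'effort', 'tcp_pos', 'ee_rot', 'wrist_force', 'moment', 'grip_width'])
5.25 [545.1 -45.4  94.6] [np.float64(544.4076046657857), np.float64(-45.4377707044373), 94]
f0 -0.6498305592659611
26 0.96 5.88
24 1.47 6.13
22 0.8 6.38
20 0.82 6.63
18 0.49 6.88
16 0.97 7.13
14 1.12 7.38
12 1.85 7.63
10 3.16 7.88
```

Run:
```python
from h import *
ph=P[3]; g=lambda y,z:[*W(ph,72,y),z]
f0=-.2
for y in (8,6): 
    move_l(g(y,94),speed=40); f=F(ph)-f0; print(y,round(f,2))
    if f>6: break
wait(.2)
move_l(g(40,94)); move_l(g(40,200)); 
move_l([*W(ph,120,110),260],speed=250)
print(get_obs()["t"])
a=get_image("top");b=get_image("side")
a=cv2.resize(a[180:240,280:400],(800,400),interpolation=cv2.INTER_CUBIC);b=cv2.resize(b[170:250,270:390],(600,400),interpolation=cv2.INTER_CUBIC)
cv2.imwrite("pics/v3.png",cv2.resize(np.hstack([a,b])[:,:,::-1],(800,228)));cv2.imwrite("pics/v3b.png",np.vstack([cv2.resize(a,(600,300)),cv2.resize(b,(450,300)).repeat(1,0) if 0 else cv2.resize(b,(600,300))])[:,:,::-1])
```

```text
8 3.26
6 2.56
10.4833
```

View pics/v3b.png

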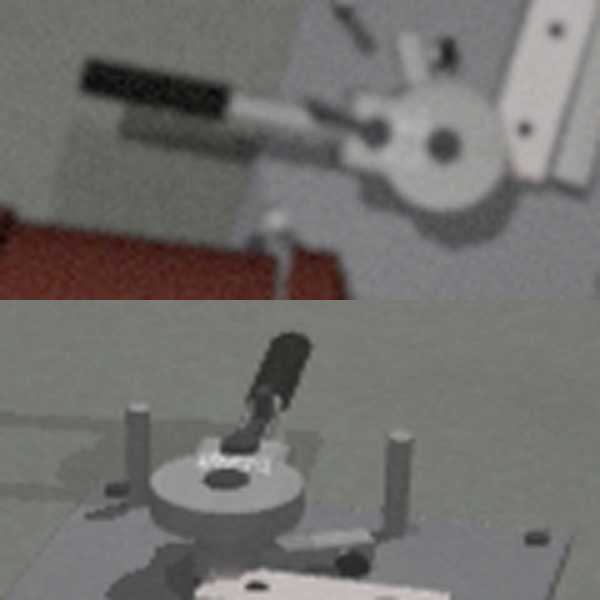

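Run:
```python
from h import *
T=lambda u,v:np.array([280+u/5,180+v/5]); S=lambda u,v:np.array([270+u/5,170+(v-300)/3.75])
r=lambda q:np.r_[proj("top",[[*W(q[0],205,0),74]])[0]-T(84,75),proj("side",[[*W(q[0],205,0),74]])[0]-S(296,335)]
ph=least_squares(r,[.1]).x[0]; print("phi",ph)
for L in (-.3,-.1,.1,.3):
    w=[*W(ph,38+34*np.cos(L),-34*np.sin(L)),111]
    t=(proj("top",[w])[0]-[280,180])*5; s=(proj("side",[w])[0]-[270,170])*[5,3.75]+[0,300]
    print(L,t.round(),s.round())
for a in (.4,.5,.6,.7,.8):  # clamp arm end candidates: arm angle from jig +x (closes clockwise)
    pass
```

```text
phi 0.0907436165497794
-0.3 [314. 131.] [229. 387.]
-0.1 [314. 118.] [243. 387.]
0.1 [316. 106.] [257. 388.]
0.3 [321.  94.] [271. 390.]
```

The lever is over on the tighten side, at about +0.1 with the tooth probably still in the way. The handle is now at +0.09 rad. The clamp arm's end is at (410,60) in the top half of the crop. Next I'll straddle the grip and draw the handle back.

```bash
cat >> h.py <<'E'
def pose(phi,z=56,r=160): return [*W(phi,r,0),z],[180,0,np.degrees(P[2]+phi)]
def mv(phi,speed=60,z=56):
    p,o=pose(phi,z); move_l(p,o,speed); return F(phi)
E
python3 - <<'E'
from h import *
ph=.09
grip(50,20); p,o=pose(ph,150); goto(p,o); f00=F(ph); print("t",get_obs()["t"],"F0",f00)
mv(ph,120); grip(28); print("down",F(ph),get_obs()["wrist_force"].round(1),get_obs()["grip_width"])
for q in list(np.arange(.14,.5,.06))+[.5,.53,.56,.58]:
    f=mv(q)-f00; print(round(q,2),round(f,2),round(get_obs()["t"],2))
    if abs(f)>7: break
for c in("top","side"): cv2.imwrite(f"pics/{c}4.png",get_image(c)[:,:,::-1])
a=cv2.imread("pics/top4.png")[140:260,250:430];b=cv2.imread("pics/side4.png")[160:280,240:420]
cv2.imwrite("pics/v4.png",np.vstack([cv2.resize(x,(450,300),interpolation=cv2.INTER_CUBIC) for x in(a,b)]))
E
```

```text
t 12.65 F0 -0.16612729498737366
down 0.10953966220830458 [-0.1 -0.2  0.7] 28.059260962665824
0.14 -1.38 14.21
0.2 -0.09 14.52
0.26 0.59 14.82
0.32 0.89 15.13
0.38 0.73 15.44
0.44 -0.35 15.75
0.5 0.11 16.06
0.53 0.46 16.31
0.56 -0.21 16.56
0.58 -0.63 16.81
```

View pics/v4.png

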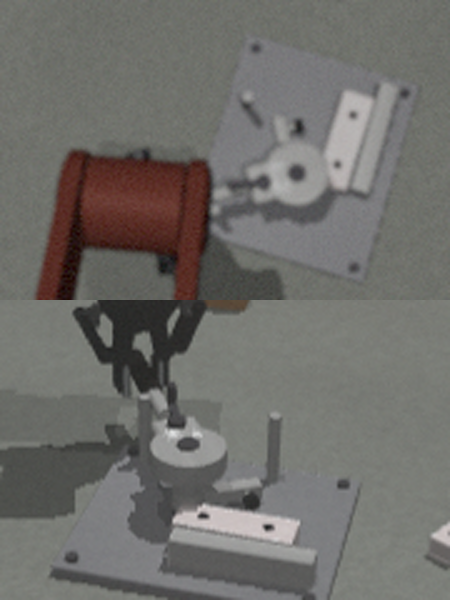

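The handle is near the rear stop, the lever is on tighten, and the pad is unmoved (top (369,191), side (340,240), both as before). Now the drive stroke.

Run:
```python
from h import *
print("rear",mv(.60,30))
q=.56; n=0
while q>-.56:
    q-=.04; f=mv(q,40); print(round(q,2),round(f,1),end="; ")
    if f>9.5 : break
print(get_obs()["t"])
im=get_image("top");cv2.imwrite("pics/top5.png",im[:,:,::-1])
im=get_image("side");cv2.imwrite("pics/side5.png",im[:,:,::-1])
a=cv2.imread("pics/top5.png")[140:260,250:430];b=cv2.imread("pics/side5.png")[160:280,240:420]
cv2.imwrite("pics/v5.png",np.vstack([cv2.resize(x,(450,300),interpolation=cv2.INTER_CUBIC) for x in(a,b)]))
```

```text
rear -0.6728021600329006
0.52 -0.3; 0.48 -0.3; 0.44 0.0; 0.4 -1.5; 0.36 -0.4; 0.32 -0.8; 0.28 -0.0; 0.24 5.3; 0.2 4.7; 0.16 4.8; 0.12 4.9; 0.08 4.5; 0.04 4.0; 0.0 4.5; -0.04 5.4; -0.08 5.0; -0.12 4.6; -0.16 4.2; -0.2 4.3; -0.24 4.3; -0.28 4.1; -0.32 5.2; -0.36 4.8; -0.4 6.0; -0.44 8.3; -0.48 10.6; 25.3417
```

View pics/v5.png

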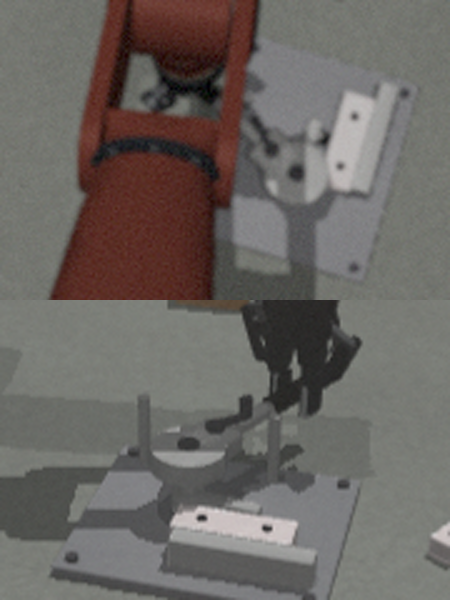

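The drive caught at 0.24. Unloaded it read about 4.5 N just after each stop, rising to 10.6 N at the end, which is about 6 N above unloaded and roughly 14 N while moving. Now I'll let go and check the beam.

Run:
```python
from h import *
wait(.2); print("held F",F(-.48))
mv(-.46,30); print("centred F",F(-.46))
p,o=pose(-.46,56); grip(50); mv(-.46,100,z=140); p,o=pose(-.46,250); move_l(p,o,200)
goto([480,150,330],[180,0,0]); print(get_obs()["t"])
for c in("top","side"): cv2.imwrite(f"pics/{c}6.png",get_image(c)[:,:,::-1])
for c in("top","side"):
    r=[d for d in regions_of("beam",c) if d["score"]>.3]
    for d in r: print(c,round(d["score"],2),np.round(d["extent"]), cv2.minAreaRect(np.argwhere(d["region"])[:,::-1].astype(np.float32)))
a=cv2.imread("pics/top6.png")[150:230,330:430];b=cv2.imread("pics/side6.png")[165:285,250:400]
# predicted seated beam top outline + fence
jw=lambda x,y,z:[*(rz(P[2])@[x,y]+P[:2]),z]
print("pred fence inner top edge:",proj("top",[jw(5,-66,42),jw(135,-66,42)]).round(1).tolist(),"beam far edge seated",proj("top",[jw(10,-30,42),jw(120,-30,42)]).round(1).tolist())
cv2.imwrite("pics/v6.png",np.hstack([cv2.resize(a,(400,320),interpolation=cv2.INTER_CUBIC),cv2.resize(b,(400,320),interpolation=cv2.INTER_CUBIC)]))
```

```text
held F 9.562612699145902
centred F 8.755840071202018
28.9833
top 0.67 [389. 197.  25.  37.] ((387.26416015625, 195.9268035888672), (14.161293983459473, 39.552825927734375), 17.2414608001709)
top 0.65 [443. 171.  16.  27.] ((441.9999694824219, 169.0), (10.196470260620117, 26.653934478759766), 10.30484676361084)
top 0.58 [377. 124.  20.  24.] ((377.754150390625, 124.82874298095703), (26.312612533569336, 11.075082778930664), 41.987213134765625)
side 0.88 [381. 309.  38.  17.] ((380.5405578613281, 309.25677490234375), (36.98977279663086, 16.439899444580078), 9.462321281433105)
side 0.78 [427. 253.  36.  19.] ((424.3884582519531, 252.85501098632812), (14.389172554016113, 31.156219482421875), 52.4314079284668)
side 0.56 [334. 251.  52.  16.] ((333.810791015625, 250.13514709472656), (49.977291107177734, 10.52153491973877), 9.462323188781738)
pred fence inner top edge: [[389.9, 214.4], [402.4, 171.4]] beam far edge seated [[378.3, 209.1], [389.0, 172.7]]
```

View pics/v6.png

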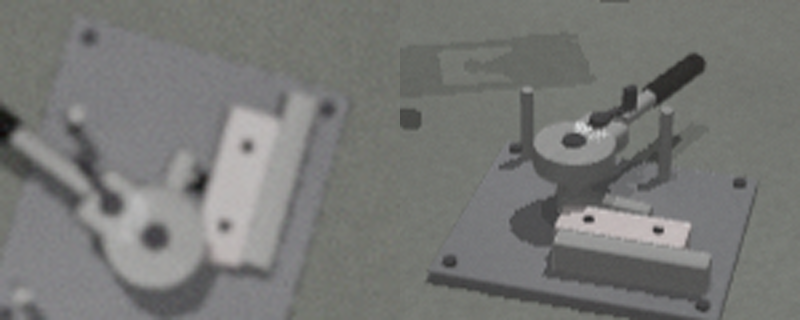

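The beam now lies flush along the fence (top crop edge from (283,120) to (240,262)), its angle matches the fence within resolution, the lever is on tighten and the hand is clear. One slow confirming push will check that the clamp is firm.

Run:
```python
from h import *
S=np.array([250+(702-400)/2.667,165+58/2.667])
ph=least_squares(lambda q:proj("side",[[*W(q[0],205,0),74]])[0]-S,[-.4]).x[0]; print("phi",ph)
grip(50,60); p,o=pose(ph,150); goto(p,o); f0=F(ph); mv(ph,120); grip(30); print("t",get_obs()["t"],"f0",f0,F(ph))
q=ph
while q>-.57:
    q-=.01; f=mv(q,12)-f0; d=get_obs()["tcp_pos"]; 
    a=np.arctan2(d[1]-P[1],d[0]-P[0])-P[2]-np.pi/2
    print(round(q,3),round(a,3),round(f,1),end="; ")
    if f>10.5: break
wait(.3); print("held",F(q)-f0,get_obs()["t"],get_obs()["grip_width"])
```

```text
phi -0.38374817601806
t 31.8333 f0 0.7800490976561769 1.3522349436073544
-0.394 -0.39 3.9; -0.404 -0.4 4.3; -0.414 -0.409 4.7; -0.424 -0.416 5.8; -0.434 -0.424 6.1; -0.444 -0.431 6.2; -0.454 -0.439 7.6; -0.464 -0.446 8.0; -0.474 -0.454 10.0; -0.484 -0.461 10.6; held 9.461207106746594 34.9667 29.89612701060138
```

On the re-push the force climbs steadily with no slip at the unloaded level (4.5 N), reaching the same 10.6 N at the same angle as before. That shows the clamp has held its load. I'll let go gently, check and hand in.

Run:
```python
from h import *
for q in(-.44,-.40,-.375): print(round(F(q),1),end=" "); mv(q,30)
print(round(F(-.375),1)); grip(50); mv(-.375,100,z=140); p,o=pose(-.375,250); move_l(p,o,200)
goto([480,150,330],[180,0,0]); wait(.3); print(get_obs()["t"],get_obs()["wrist_force"].round(1))
for c in("top","side"): cv2.imwrite(f"pics/{c}7.png",get_image(c)[:,:,::-1])
a=cv2.imread("pics/top7.png")[150:230,330:430];b=cv2.imread("pics/side7.png")[165:285,250:400]
cv2.imwrite("pics/v7.png",np.hstack([cv2.resize(a,(400,320),interpolation=cv2.INTER_CUBIC),cv2.resize(b,(400,320),interpolation=cv2.INTER_CUBIC)]))
```

```text
10.3 7.3 4.8 1.0
39.3333 [-0.1  0.6 -0.7]
```

View pics/v7.png

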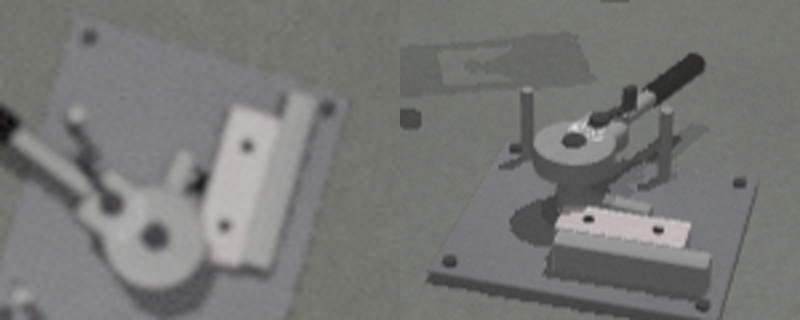

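```bash
python3 -c "
from station import *
sign_off(); print(get_obs()['t'])"
```

```text
the job is handed in; nothing more can be done
the job is handed in; nothing more can be done
```

The offcut is clamped flush and square against the fence as far as the pictures show. I judged the clamp firm from indirect force readings, and I handed the job in at about 39 s.

- **Lever:** I pushed the direction lever to tighten with the fingers closed. It first showed about +0.1 rad, probably with a tooth in the way, and the handle shifted about 0.1 rad clockwise.
- **Free-wheel check:** I drew the handle back to about 0.58 rad, close to the rear stop. The force stayed near 1 N, and the pad was at the same pixels in both cameras before and after.
- **Tightening:** One clockwise stroke caught at about 0.24 rad. Readings taken just after each small step were about 4.5 N unloaded and rose to 10.6 N at the end. A slow second push after letting go reached the same 10.6 N at the same angle, without slipping.
- **Last picture:** The offcut lies along the fence with no visible gap and the pad is against it. The lever is on tighten, the handle is free, and the gripper is well clear.

**Uncertain:** The readings sit below the quoted moving forces because the force eases when the hand stops. I inferred about 14 N while moving, and about 14 N at the pad; neither was measured directly. The cameras (about 2.7 mm per pixel from above) cannot show the pad's compression.

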